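# Set the sampling pole to its second holes

## Robot

A 6-joint arm with a two-finger parallel gripper is mounted at the origin on the work surface. World frame = base frame: x ahead of the robot, y to its left, z up, the work surface at z = 0. Lengths are in m, angles in rad, forces in N, time in s.
With the tool pointing down it reaches from about 0.35 to 0.975 m from the base axis. Payload 7.1 kg.
Tool frame: the origin (TCP) lies midway between the tips of the shut fingers; the grasp point (between the pads) lies 19 mm behind it; z points along the fingers, x is the direction in which the jaws open and shut, and the axes are right-handed (so a half turn about z gives the same grasp; the last joint's range is limited). The gripper opens to 88 mm and grips with 3 to 60 N. Pads are 20 mm wide; open, the fingers measure 115 mm over their backs; the gripper's body (75 mm by 178 mm) begins 61 mm behind the grasp point.
Start: joints at [1.14, 0.423, 1.63, -0, 1.089, -0.019], TCP at [0.25, 0.573, 0.223] pointing down, gripper open.
Joint ranges: [-3, 3], [-0.9, 2.11], [0.09, 2.58], [-1.31, 4.45], [0.11, 2.69], [-2.54, 2.54]. Speed limits (rad/s): [2.39, 2.39, 3.01, 3.14, 3.14, 3.14].

## Interface

Orientations are given as a unit quaternion [w, x, y, z].
In Python, from station import move_pose, movel, movej, command_gripper, wait, inverse_kinematics, read_camera, camera_info, MotionError, job_done, get_time, get_joint_pos, get_qvel, get_effort, get_tcp_pos, get_ee_rot, get_ft_force, get_ft_torque, get_grip_width gives the robot as it stands. Calls block until the motion is done:
- move_pose(position, orientation): joint-space move of the TCP to a pose.
- movel(position, frame=None, v=0.15, until_force=None): straight line of the TCP; frame=None keeps the orientation; v is the mean speed in m/s. With until_force (N) it stops when the force on the tool has changed by that much, and returns True; else False.
- movej(angles): joint-space move.
- command_gripper(opening): opening from 0.0 (shut) to 1.0 (fully open); the grip force is fixed at half the most; returns when the fingers have stopped.
- wait(seconds).
- inverse_kinematics(position, orientation): joint angles nearest the present ones, or None.
- read_camera(name): name is "scene" or "top"; returns the picture (400x640x3 uint8, red, green, blue); there is no depth.
- camera_info(name): a dict with "intrinsics" (3x3 intrinsics, pixels), "T" (4x4, takes a point from camera to world coordinates). Camera axes: x right, y up, looking along -z (the intrinsics and any distortion apply to the point x, -y, -z); pixel columns grow to the right and rows downward; lengths in m; the calibration is good to about 2 mm. A picture is of the moment at which its call begins. camera_info takes no time and is no camera call.
A pose or a line that the arm cannot do raises MotionError and nothing moves.
- job_done(): hands the job in, once; it reports no verdict.
Readings, each from a call of its own:
- get_time(): time.
- get_joint_pos(): joint angles.
- get_qvel(): joint speeds.
- get_effort(): joint torques, N m.
- get_tcp_pos(): TCP position.
- get_ee_rot(): TCP orientation.
- get_ft_force(): force on the tool from outside, world axes, zero at the start.
- get_ft_torque(): the same for the moment, N m.
- get_grip_width(): opening from 0.0 (shut) to 1.0 (fully open).
Only numpy, scipy, OpenCV 4.12 (cv2) and the standard library are available. Lean on these libraries where they do the work, as an engineer would, in place of code of your own. Each camera call takes 0.05 s, during which the arm holds its last target.

## Task

The water-sampling pole on the bench has been left pushed together, its two sprung buttons hidden inside the handle tube. Draw the handle out, away from the dipper cup, past the first pair of holes (pinching the buttons in if they catch there) until both buttons pop out through the second pair, then push the handle back towards the cup with about 15 N for a moment to prove that it has locked, and let go. Do not haul hard on the buttons or run past the second holes, and leave everything else on the bench as it is.

Things in the scene. Friction and masses are not known exactly. Their poses are not given: they have to be found in the camera images.
- rack: bench rack with a black board, fixed to the bench, holding the pole level with its axis 85 mm above the bench; board 310 x 100 x 12 mm. Origin: on the bench under the pole's axis. x runs along the pole from the cup towards the handle's rubber end: the way the handle is drawn out; y level, z up. An open saddle under the handle (60 mm wide, up to 3 mm above the axis) is at x = 0.085 to 0.099
- clamp: grey clamp of the rack with two black knobs (64 mm wide, up to 46 mm above the axis, at x = -0.148 to -0.182 of the rack; same origin and axes as rack). It grips the dark inner tube, with the clear dipper cup at its end (x about -0.31 to -0.21), fast, but each time at another place along its length: the buttons, which belong to the inner tube, sit anywhere from x = -0.010 to 0.010 of the rack
- handle: handle: bare aluminium flat-sided tube, 32 mm wide and high, 2 mm wall, that slides over the inner tube. Axes as rack; origin on the axis, midway between the first holes; starts at x = -0.034 to -0.026 of the rack. Tube from its x = -0.105 to 0.12, black rubber (37 mm thick) on to 0.226. Slides only along x, cannot turn; sliding friction 2.5 N, plus about 1 N from the buttons rubbing inside
- holes_1 (a point): on the handle's axis, midway between the first pair of 11.5 mm round holes in its two upright sides (at its origin). Here the buttons can come out first when the handle is drawn out. Flat fingers that squeeze the tube's sides over these holes let the buttons rise only flush with the outside, and they ride in under the wall again when the handle is drawn on with 8 to 15 N
- holes_2 (a point): the same for the second pair of holes, the wanted one, 40 mm nearer the cup (x = -0.040 of handle). A third pair, not wanted, is at -0.080. The side walls are solid elsewhere
- web: the 28.5 mm stretch of the handle's side walls between the first and second holes; part of the handle, same axes, origin on the axis. When the handle is pushed back with the buttons out through the second holes, this is what bears on them
- button_a (a joint): how far one of the two steel snap buttons is pushed in, m: 0 = fully out, standing 6 mm proud of the tube's +y side; 0.006 = flush with it (about 3 N); 0.008 = inside, under the wall. 10 mm thick, round-ended, sprung outwards along y. Pops out at a hole if the handle moves slower than about 40 mm/s; once out it locks the handle, with 0.75 mm play either way
- button_b (a joint): the same for the like button on the -y side, straight opposite. Squeezing the tube across both with flat fingers (22 N or more) pushes both flush
- pet_bottle: loose clear drink bottle, 64 mm thick, 190 mm high, standing near the pole; origin under its base
- reagent: loose small white bottle, 42 mm thick, 70 mm high; origin under its base
- jar: loose glass jar with a lid, 54 mm thick, 65 mm high; origin under its base
- beaker: loose glass beaker, 68 mm wide, 85 mm high; origin under its base
- cap: loose blue bottle cap, 30 mm wide, 14 mm high, lying by the pole; origin under its base
- meter: loose grey hand meter, 180 x 50 x 26 mm, lying on the bench; origin under its middle
- brush: loose cleaning brush with a white handle, 190 mm long, lying on the bench; origin under its middle

How it is judged:
By the outcome, as a careful person would: the job done as asked, in the order asked, and still so for the second after the job is handed in, with the robot touching nothing.
It also fails if it takes over 67 s, if anything falls off the work surface, if the arm or the gripper's body presses on something with over 40 N, if the wrist force passes 120 N, or if a joint passes its speed limit or range.

## Working session

There is one attempt and no reset: what is moved stays moved. The work goes in short steps, each a Python script; the robot and the scene stay as the last script left them, time stands still between calls to the robot, and variables do not carry over. Pictures are saved under pics/ and viewed, and the job is handed in when it is done.

```bash
ls; mkdir -p pics; python3 - <<'E'
from station import *
import cv2,numpy as np
for n in("scene","top"):
    im=read_camera(n); cv2.imwrite(f"pics/{n}0.png",im[:,:,::-1]); i=camera_info(n); print(n,i)
print(get_time(),get_tcp_pos(),get_ee_rot(),get_ft_force(),get_grip_width())
E
```

```text
pics
scene {'intrinsics': array([[361.94215581,   0.        , 313.82829952],
       [  0.        , 361.94215581, 199.99250211],
       [  0.        ,   0.        ,   1.        ]]), 'T': array([[-0.47501995, -0.75866972,  0.44584336,  0.9084924 ],
       [ 0.87991864, -0.41524711,  0.23089612,  0.13766859],
       [ 0.00996127,  0.50198614,  0.8648183 ,  0.62415008],
       [ 0.        ,  0.        ,  0.        ,  1.        ]])}
top {'intrinsics': array([[380.87014011,   0.        , 322.16736566],
       [  0.        , 380.87014011, 199.25369322],
       [  0.        ,   0.        ,   1.        ]]), 'T': array([[ 0.02438618,  0.99816721, -0.05538534,  0.58006503],
       [-0.99970035,  0.02423082, -0.00347497, -0.03454518],
       [-0.00212657,  0.05545349,  0.99845901,  0.75298962],
       [ 0.        ,  0.        ,  0.        ,  1.        ]])}
0.1 [0.24996108 0.57230653 0.22199744] [ 3.58692042e-04  8.36739663e-01  5.47600487e-01 -5.60787996e-04] [ 0.90269453 -0.71770882 -0.07014958] 0.9993428465118248
```

View pics/scene0.png

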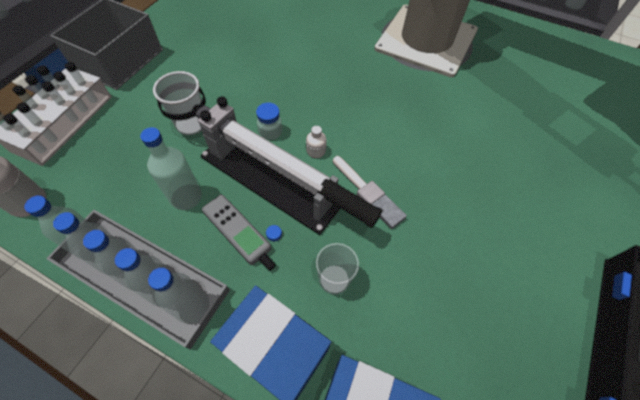

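View pics/top0.png

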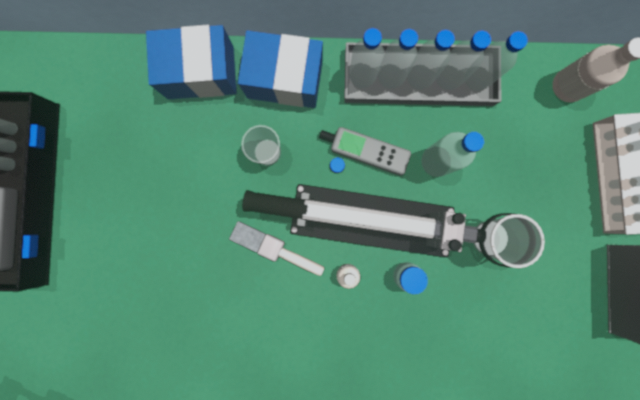

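```bash
cat > h.py <<'E'
from station import *
import cv2,numpy as np
def cast(n,uv,z):
    i=camera_info(n);K=i["intrinsics"];T=i["T"]
    uv=np.atleast_2d(uv).astype(float)
    d=np.c_[(uv[:,0]-K[0,2])/K[0,0],-(uv[:,1]-K[1,2])/K[1,1],-np.ones(len(uv))]@T[:3,:3].T
    o=T[:3,3]; return o+d*((z-o[2])/d[:,2])[:,None]
def proj(n,P):
    i=camera_info(n);K=i["intrinsics"];T=i["T"]
    p=(np.atleast_2d(P)-T[:3,3])@T[:3,:3]
    return np.c_[K[0,0]*p[:,0]/-p[:,2]+K[0,2],K[1,1]*-p[:,1]/-p[:,2]+K[1,2]]
E
python3 - <<'E'
from h import *
a=cv2.imread("pics/top0.png");b=cv2.imread("pics/scene0.png")
cv2.imwrite("pics/top_z.png",cv2.resize(a[170:270,230:490],None,fx=3,fy=3,interpolation=cv2.INTER_CUBIC))
cv2.imwrite("pics/scene_z.png",cv2.resize(b[90:240,190:390],None,fx=4,fy=4,interpolation=cv2.INTER_CUBIC))
E
```

```text
(no output)
```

View pics/top_z.png

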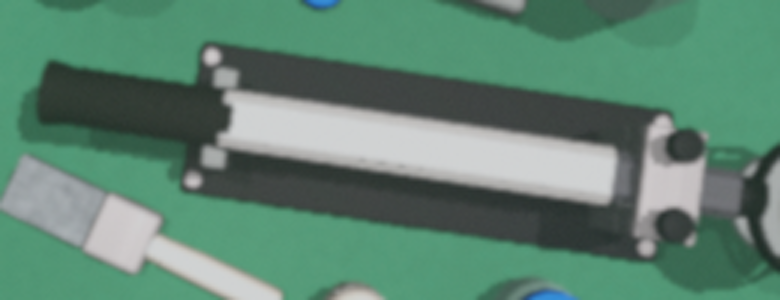

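View pics/scene_z.png

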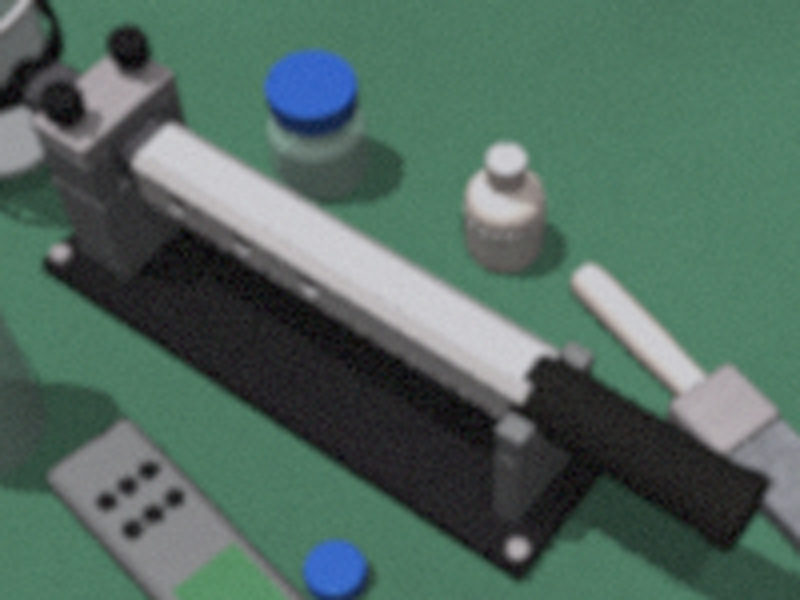

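```bash
python3 - <<'E'
from h import *
a=cv2.imread("pics/top0.png")
g=a.min(2); m=(g>165).astype(np.uint8)
roi=np.zeros_like(m);roi[190:245,298:440]=1
m=cv2.morphologyEx(m*roi,cv2.MORPH_OPEN,np.ones((5,5)))
cs,_=cv2.findContours(m,cv2.RETR_EXTERNAL,cv2.CHAIN_APPROX_NONE)
c=max(cs,key=cv2.contourArea);r=cv2.minAreaRect(c);print(r)
W=cast("top",cv2.boxPoints(r),0.101);print(W)
# axis by PCA line through column-centres
ys,xs=np.nonzero(m)
P=cast("top",np.c_[xs,ys],0.101)[:,:2]
mu=P.mean(0);v=np.linalg.svd(P-mu,full_matrices=False)[2][0];v*=np.sign(v[1]);n=np.array([-v[1],v[0]])
s=(P-mu)@v;t=(P-mu)@n
print("mu",mu,"dir",v,np.degrees(np.arctan2(v[1],v[0])),"s",s.min(),s.max(),"t",np.percentile(t,[1,99]))
H=cast("scene",[(234.5,141.75),(250.75,152.5),(267.5,163)],0.085)[:,:2]
print("holes s",(H-mu)@v,"t",(H-mu)@n)
# rubber tip
tip=cast("top",[(244,201)],0.085)[:,:2]; print("tip",(tip-mu)@v)
e=mu+s.min()*v
# white screws of the board in top z
sc=np.array([(212,56),(193,180),(662,120),(646,248)])/3+[230,170]
S=cast("top",sc,0.014)[:,:2];print("screws s",(S-mu)@v,"t",(S-mu)@n)
# saddle tops
sd=np.array([(226,78),(214,157)])/3+[230,170]
S=cast("top",sd,0.088)[:,:2];print("saddle s",(S-mu)@v,"t",(S-mu)@n)
for nme,uv,z in [("pet cap",(473,142),.185),("beaker",(262,140),.085),("cap",(337,165),.014),("reag",(348,274),.07),("jar",(413,281),.065)]:
    q=cast("top",[uv],z)[:,:2];print(nme,q,(q-mu)@v,(q-mu)@n)
E
```

```text
((370.52691650390625, 218.654052734375), (128.61117553710938, 17.553619384765625), 8.530766487121582)
[[ 0.5838004  -0.00478088  0.101     ]
 [ 0.61362373 -0.00844743  0.101     ]
 [ 0.58627293 -0.2265457   0.101     ]
 [ 0.55662156 -0.2223463   0.101     ]]
mu [ 0.58503115 -0.11586636] dir [0.12513509 0.99213971] 82.8114427519367 s -0.10940445333095668 0.11014400638420166 t [-0.01470269  0.01465254]
holes s [-0.0815453  -0.04006454  0.0003271 ] t [-0.01573032 -0.01710761 -0.01746451]
tip [0.22233936]
screws s [ 0.13220606  0.13209987 -0.16172466 -0.16232407] t [-0.03941001  0.04170348 -0.04177702  0.04127695]
saddle s [0.11694826 0.11686527] t [-0.02244867  0.02405085]
pet cap [[ 0.70334813 -0.25738437]] [-0.12560003] [-0.13509584]
beaker [[0.71968682 0.07695842]] [0.20815927] [-0.10946809]
cap [[ 0.68873595 -0.05929698]] [0.06910184] [-0.09581083]
reag [[ 0.48612144 -0.08128637]] [0.02193111] [0.10245943]
jar [[ 0.4759099  -0.19798369]] [-0.09512676] [0.09798777]
```

```bash
python3 - <<'E'
from h import *
ims=np.mean([read_camera("scene").astype(float) for _ in range(6)],0)
imt=np.mean([read_camera("top").astype(float) for _ in range(6)],0)
np.save("ims.npy",ims);np.save("imt.npy",imt)
b=ims[:,:,::-1].clip(0,255).astype(np.uint8)
mu=np.array([0.58503115,-0.11586636]);v=np.array([.12513509,.99213971]);n=np.array([-v[1],v[0]])
z=cv2.resize(b[115:185,210:330],None,fx=6.5,fy=6.5,interpolation=cv2.INTER_CUBIC)
cv2.imwrite("pics/scene_h.png",z)
# profile along the hole line on near side wall, t=-0.016, z=.085
ss=np.arange(-.12,.13,.002)
def prof(im,nm,t,zz):
    P=np.c_[mu+ss[:,None]*v+t*n,np.full(len(ss),zz)];uv=proj(nm,P).astype(np.float32)
    return cv2.remap(im.mean(2).astype(np.float32),uv[:,0],uv[:,1],cv2.INTER_LINEAR).ravel()
p=prof(ims,"scene",-.016,.085);q=prof(ims,"scene",0,.101);r=prof(imt,"top",0,.101)
for a in zip(ss.round(3),p.round(),q.round(),r.round()):print(*a)
E
```

```text
-0.12 41.0 56.0 84.0
-0.118 42.0 64.0 102.0
-0.116 45.0 76.0 113.0
-0.114 46.0 85.0 115.0
-0.112 49.0 105.0 123.0
-0.11 53.0 142.0 161.0
-0.108 67.0 181.0 197.0
-0.106 75.0 201.0 208.0
-0.104 83.0 204.0 209.0
-0.102 88.0 203.0 209.0
-0.1 89.0 203.0 209.0
-0.098 89.0 203.0 209.0
-0.096 89.0 203.0 209.0
-0.094 88.0 204.0 209.0
-0.092 86.0 204.0 209.0
-0.09 87.0 203.0 209.0
-0.088 93.0 203.0 209.0
-0.086 99.0 204.0 209.0
-0.084 103.0 204.0 209.0
-0.082 107.0 203.0 209.0
-0.08 103.0 204.0 209.0
-0.078 95.0 203.0 209.0
-0.076 89.0 203.0 209.0
-0.074 87.0 203.0 209.0
-0.072 87.0 203.0 209.0
-0.07 88.0 203.0 209.0
-0.068 89.0 204.0 209.0
-0.066 89.0 204.0 209.0
-0.064 89.0 203.0 209.0
-0.062 88.0 203.0 209.0
-0.06 88.0 204.0 209.0
-0.058 88.0 204.0 209.0
-0.056 89.0 204.0 209.0
-0.054 89.0 204.0 209.0
-0.052 88.0 203.0 209.0
-0.05 89.0 203.0 209.0
-0.048 96.0 204.0 209.0
-0.046 104.0 204.0 209.0
-0.044 109.0 204.0 209.0
-0.042 113.0 204.0 209.0
-0.04 118.0 203.0 209.0
-0.038 107.0 204.0 209.0
-0.036 96.0 204.0 209.0
-0.034 91.0 204.0 209.0
-0.032 90.0 203.0 209.0
-0.03 90.0 204.0 209.0
-0.0
[... 1098 characters left out ...]
04.0 209.0
0.068 91.0 204.0 209.0
0.07 91.0 204.0 209.0
0.072 91.0 203.0 209.0
0.074 92.0 204.0 209.0
0.076 92.0 204.0 209.0
0.078 92.0 204.0 209.0
0.08 91.0 204.0 209.0
0.082 91.0 204.0 209.0
0.084 91.0 203.0 209.0
0.086 91.0 204.0 209.0
0.088 91.0 205.0 209.0
0.09 91.0 204.0 209.0
0.092 90.0 204.0 209.0
0.094 91.0 204.0 209.0
0.096 90.0 204.0 209.0
0.098 91.0 204.0 209.0
0.1 90.0 204.0 209.0
0.102 91.0 204.0 209.0
0.104 91.0 205.0 209.0
0.106 90.0 204.0 209.0
0.108 85.0 183.0 202.0
0.11 84.0 126.0 164.0
0.112 93.0 59.0 95.0
0.114 97.0 35.0 60.0
0.116 100.0 35.0 57.0
0.118 102.0 39.0 56.0
0.12 98.0 38.0 57.0
0.122 86.0 36.0 56.0
0.124 56.0 38.0 56.0
0.126 33.0 36.0 55.0
0.128 28.0 37.0 56.0
```

View pics/scene_h.png

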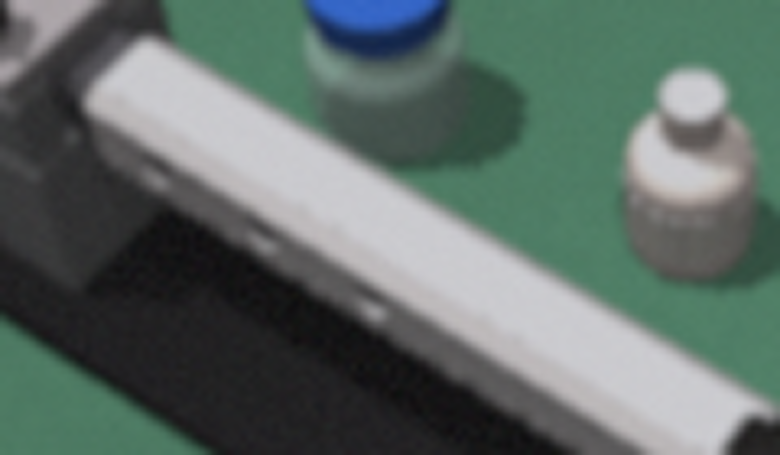

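```bash
cat >> h.py <<'E'
mu=np.array([0.58503115,-0.11586636]);v=np.array([.12513509,.99213971]);n=np.array([-v[1],v[0]])
a=np.radians(-7.19)/2; Q=[0,np.cos(a),np.sin(a),0]
def pos(s,z=.066,t=0.): return list(mu+s*v+t*n)+[z]
def st(m=""):
    f=get_ft_force();p=get_tcp_pos();d=p[:2]-mu
    print(m,"t%.2f"%get_time(),"s%.4f t%.4f z%.4f"%(d@v,d@n,p[2]),"F along%.1f lat%.1f z%.1f"%(f[:2]@v,f[:2]@n,f[2]),"w%.3f"%get_grip_width(),flush=True)
E
python3 - <<'E'
from h import *
move_pose(pos(-.0035,.20),Q);st("above")
command_gripper(.6)
movel(pos(-.0035),v=.12);st("down")
cv2.imwrite("pics/scene1.png",read_camera("scene")[60:300,150:450,::-1].repeat(2,0).repeat(2,1));cv2.imwrite("pics/top1.png",read_camera("top")[120:300,200:500,::-1].repeat(2,0).repeat(2,1))
E
```

```text
above t3.42 s-0.0027 t-0.0001 z0.2000 F along0.1 lat0.6 z0.4 w1.001
down t5.40 s-0.0036 t-0.0006 z0.0667 F along-0.7 lat0.6 z0.7 w0.597
```

View pics/scene1.png

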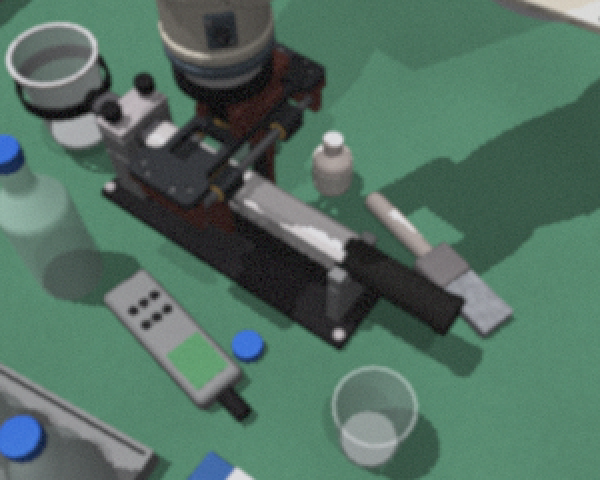

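View pics/top1.png

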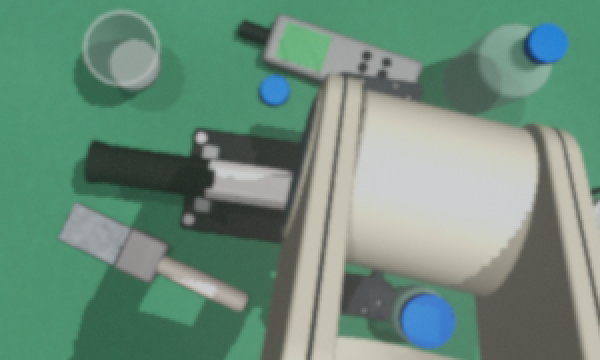

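```bash
python3 - <<'E'
from h import *
command_gripper(0.0);st("closed")
r=movel(pos(.005),v=.015,until_force=17);st("start %s"%r)
for k in range(20):
    tgt=.005+.004*(k+1)
    r=movel(pos(tgt),v=.02,until_force=16);st("%.3f %s"%(tgt,r))
    f=get_ft_force()
    if r or abs(f[:2]@v)>14: break
E
```

```text
closed t5.96 s-0.0035 t0.0025 z0.0660 F along-1.3 lat7.4 z7.5 w0.363
start False t6.67 s0.0044 t0.0025 z0.0660 F along-3.5 lat8.6 z6.2 w0.364
0.009 False t7.03 s0.0086 t0.0025 z0.0660 F along-2.9 lat8.3 z7.1 w0.362
0.013 False t7.38 s0.0127 t0.0025 z0.0660 F along-2.6 lat7.7 z6.9 w0.359
0.017 False t7.72 s0.0168 t0.0025 z0.0660 F along-1.1 lat6.7 z7.2 w0.361
0.021 False t8.07 s0.0208 t0.0025 z0.0659 F along-2.1 lat7.2 z7.0 w0.361
0.025 False t8.43 s0.0243 t0.0024 z0.0660 F along-5.5 lat7.4 z7.1 w0.360
0.029 False t8.78 s0.0271 t0.0024 z0.0660 F along-11.2 lat8.0 z6.6 w0.360
0.033 False t9.12 s0.0324 t0.0025 z0.0660 F along-3.6 lat7.4 z7.3 w0.357
0.037 False t9.47 s0.0366 t0.0024 z0.0660 F along-2.4 lat7.8 z7.3 w0.361
0.041 False t9.82 s0.0406 t0.0025 z0.0660 F along-3.3 lat8.1 z7.4 w0.363
0.045 False t10.18 s0.0446 t0.0024 z0.0660 F along-2.3 lat7.2 z6.9 w0.362
0.049 False t10.53 s0.0486 t0.0025 z0.0660 F along-2.3 lat7.2 z7.5 w0.357
0.053 False t10.88 s0.0526 t0.0024 z0.0660 F along-3.8 lat7.7 z8.5 w0.363
0.057 False t11.22 s0.0568 t0.0024 z0.0660 F along-1.8 lat7.5 z7.5 w0.356
0.061 False t11.57 s0.0618 t0.0025 z0.0660 F along4.8 lat8.2 z6.6 w0.361
0.065 False t11.93 s0.0642 t0.0025 z0.0660 F along-4.3 lat7.6 z7.9 w0.355
0.069 True t12.13 s0.0642 t0.0025 z0.0660 F along-4.5 lat0.4 z5.0 w0.362
```

```bash
python3 - <<'E'
from h import *
for _ in range(3): wait(.05);st()
cv2.imwrite("pics/scene2.png",cv2.resize(read_camera("scene")[100:240,190:390,::-1],None,fx=4,fy=4,interpolation=cv2.INTER_CUBIC))
E
```

```text
t12.18 s0.0642 t0.0025 z0.0660 F along-4.5 lat1.0 z4.8 w0.357
 t12.23 s0.0642 t0.0025 z0.0660 F along-3.8 lat0.1 z5.2 w0.360
 t12.28 s0.0642 t0.0025 z0.0660 F along-4.2 lat0.2 z5.8 w0.360
```

View pics/scene2.png

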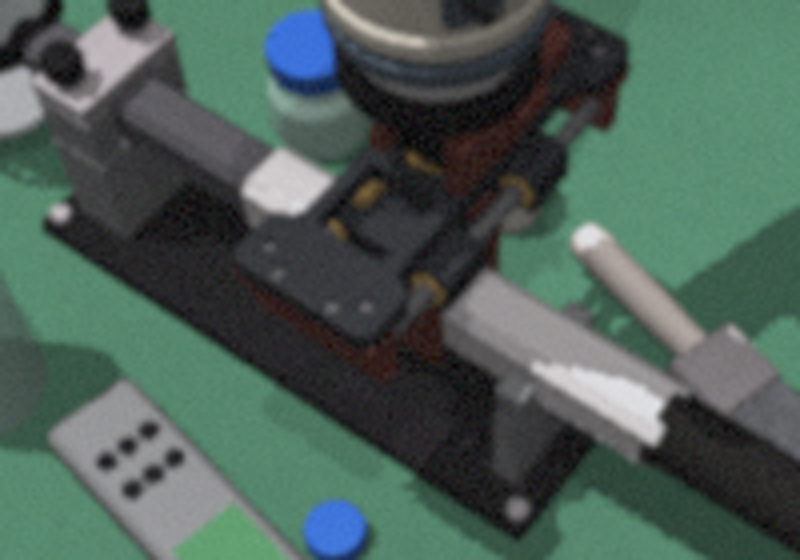

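```bash
python3 - <<'E'
from h import *
s0=.0642
f=-4;k=0
while f<13.5 and k<16:
    k+=1
    movel(pos(s0-.0004*k,t=.0000),v=.01); f=np.mean([get_ft_force()[:2]@v for _ in range(3)]);st("%.4f"%(s0-.0004*k))
E
```

```text
0.0638 t12.82 s0.0639 t0.0025 z0.0660 F along-0.1 lat8.1 z9.4 w0.359
0.0634 t13.07 s0.0637 t0.0025 z0.0660 F along0.6 lat8.9 z8.8 w0.365
0.0630 t13.32 s0.0635 t0.0026 z0.0659 F along1.6 lat9.9 z9.4 w0.363
0.0626 t13.57 s0.0632 t0.0026 z0.0660 F along1.9 lat9.4 z8.6 w0.360
0.0622 t13.82 s0.0628 t0.0025 z0.0660 F along2.7 lat9.7 z9.4 w0.360
0.0618 t14.07 s0.0624 t0.0025 z0.0659 F along2.5 lat9.7 z8.8 w0.364
0.0614 t14.32 s0.0621 t0.0026 z0.0660 F along2.5 lat9.7 z9.0 w0.359
0.0610 t14.57 s0.0619 t0.0026 z0.0660 F along3.9 lat9.5 z9.0 w0.365
0.0606 t14.82 s0.0618 t0.0026 z0.0659 F along5.8 lat9.6 z8.3 w0.359
0.0602 t15.07 s0.0617 t0.0026 z0.0660 F along6.8 lat9.7 z8.5 w0.363
0.0598 t15.32 s0.0616 t0.0026 z0.0660 F along9.0 lat9.5 z8.1 w0.361
0.0594 t15.57 s0.0616 t0.0026 z0.0660 F along10.4 lat9.9 z8.9 w0.358
0.0590 t15.82 s0.0615 t0.0025 z0.0660 F along13.2 lat9.3 z8.1 w0.358
0.0586 t16.07 s0.0614 t0.0025 z0.0659 F along13.8 lat9.2 z8.7 w0.359
```

```bash
python3 - <<'E'
from h import *
movel(pos(.0581),v=.01)
for _ in range(6): wait(.15);st("hold")
E
```

```text
hold t16.47 s0.0613 t0.0026 z0.0659 F along16.3 lat8.7 z8.1 w0.364
hold t16.62 s0.0613 t0.0025 z0.0660 F along15.7 lat9.7 z7.7 w0.359
hold t16.77 s0.0613 t0.0026 z0.0659 F along15.0 lat9.2 z8.6 w0.361
hold t16.92 s0.0613 t0.0025 z0.0659 F along16.3 lat9.0 z9.5 w0.362
hold t17.07 s0.0613 t0.0026 z0.0659 F along16.2 lat9.1 z7.9 w0.361
hold t17.22 s0.0613 t0.0025 z0.0659 F along16.4 lat9.7 z8.0 w0.360
```

```bash
python3 - <<'E'
from h import *
movel(pos(.0615,t=.0025),v=.02);st("relax")
command_gripper(.6);st("open")
movel(pos(.0615,.20),v=.12);st("up")
move_pose([0.25,0.573,0.223],[0,8.36739663e-01,5.47600487e-01,0]);st("away")
b=read_camera("scene");t=read_camera("top")
cv2.imwrite("pics/scene3.png",cv2.resize(b[90:240,190:390,::-1],None,fx=4,fy=4,interpolation=cv2.INTER_CUBIC))
cv2.imwrite("pics/top3.png",cv2.resize(t[100:300,220:490,::-1],None,fx=2.9,fy=2.9,interpolation=cv2.INTER_CUBIC))
E
```

```text
relax t17.57 s0.0620 t0.0025 z0.0660 F along4.3 lat-0.0 z1.6 w0.362
open t18.12 s0.0614 t0.0025 z0.0660 F along-0.7 lat0.1 z-1.0 w0.601
up t19.38 s0.0615 t0.0006 z0.1992 F along-0.1 lat-0.0 z0.2 w0.602
away t21.92 s0.6412 t0.4177 z0.2230 F along0.2 lat1.0 z-0.6 w0.600
```

View pics/scene3.png

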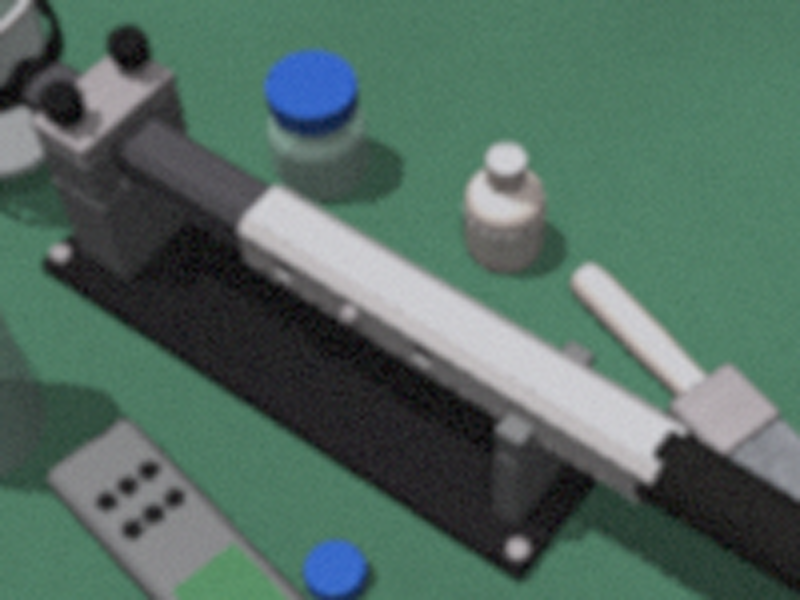

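View pics/top3.png

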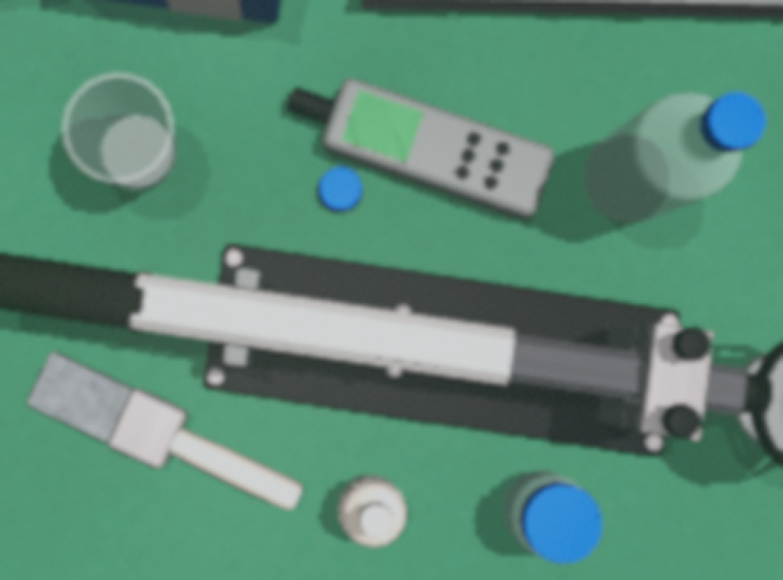

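```bash
python3 -c "
from h import *
job_done();print(get_time())"
```

```text
the job is handed in; nothing more can be done
the job is handed in; nothing more can be done
```

The pole is drawn out and locked at the second pair of holes, and the job was handed in about 22 s into the 67 s limit.

- **Drawing out:** I gripped the tube with the pads over the first holes, so the buttons rose only flush there. They rode under the wall again at about 11 N (highest reading). I then drew on slowly (about 20 mm/s) until they popped out at the second pair. The handle moved about 65 mm in all.
- **Lock test:** Pushing back took up about 2 mm, then the handle held against 15–16 N for roughly 0.8 s. I eased off, let go and moved the arm clear.
- **Last pictures:** After release, the top view shows both buttons standing proud on either side. They are about 68 mm from the tube's cup end, against 65 mm for the second holes and 25 mm for the third. The bottle, jar, reagent, beaker, cap, meter and brush look as they were.

Two checks were less clear:
- **Handle position:** the two cameras disagreed by a few mm on where the handle started, but the pads still covered the first holes.
- **Sideways load:** the sensor read 7–10 N sideways while gripped, from about 2.5 mm of off-centre grip. It went to zero on release.

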